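Clamp the ripening-room wheel press

TASK

The brown cheese wheel in the press is to be held for brushing. Push the press rod down by its knob until the sprung foot bears on the wheel with about 8 N, then, leaving the rod there, swing the red cam lever from open over centre until it lies fully shut, and let go. Work gently: never press the foot on the wheel with more than 18 N, never push on the lever with more than 25 N, do not handle or shift the wheel, and leave everything else on the table where it is.

Things in the scene. Friction and masses are not known exactly. Their poses are not given: they have to be found in the camera images.
- press: Fixed wheel press: white base board 190 x 270 x 20 mm; column 28 mm thick, 135 mm to +y of the origin; an aluminium arm 36 mm wide (top 202 mm high) runs from it to the head block (56 x 52 mm, 165 to 205 mm high) over the origin. Origin: on the table under the rod's axis; z up, +y to the column, -x the side with the cam lever. Yaw within 0.35 rad of the robot's axes.
- press_rod: Upright sliding rod, 16 mm thick, with a black knob (42 mm across, 22 mm tall, flat top 34 mm across). Origin: centre of the knob's top face; z up. Slides only up and down, 75 mm; top face at 315 mm when fully up. Stays where left: rubs with about 9 N while the lever is open (weight 4 N helps, so pushing it down takes 3 to 5 N); clamped fast when the lever is shut.
- rod_end (a point): Lower end of the rod's steel, 150 mm below the knob's top. Under it hangs a white foot, 64 mm across, on a screw stem whose setting is not measured (foot's underside 29 to 57 mm below this point) and a spring of 2000 N/m with 20 mm of travel: once the foot is on the wheel, each mm further down adds 2 N. The foot must be felt onto the wheel.
- wheel: The cheese wheel under the foot: brown rind, 120 mm across, 62 mm tall, 0.65 kg or so, loose on the 20 mm base board. Origin: centre of its underside; z up.
- lever_pivot (a point): Point on the cam lever's upright hinge axis, 42 mm to -x of the rod axis (in the press's axes), 185 mm above the table, at the lever's mid height.
- lever_end (a point): Middle of the free end of the red cam lever, 112 mm from the pivot. The lever is a level bar that swings in the horizontal plane; its last 56 mm are a paddle 14 mm thick and 28 mm tall (from 174 to 202 mm above the table).
- cam_lever (a joint): Cam lever angle, rad. 0 (stop): open, along the press's -x. Grows as the lever swings clockwise seen from above, to 1.75 (stop): shut, roughly along +y beside the arm. Swung from 0 it resists more and more, up to 1.2 N m (15 N at 85 mm from the pivot) near 0.8; dead centre at 1.45, beyond which it snaps shut by itself; let go before that, it springs back. It starts open, at 0.
- rind_brush: Bystander: loose hand brush lying flat beside the press, about 200 mm long. Origin: its middle at table height.
- wash_jar: Bystander: loose glass jar with steel cap, 68 mm across, 100 mm tall, standing beside the press. Origin: its middle at table height.
- spare_wheel: Bystander: loose brown cheese wheel, 100 mm across, 50 mm tall. Origin: its middle at table height.
- young_wheel: Bystander: loose pale cheese wheel, 100 mm across, 55 mm tall. Origin: its middle at table height.
- rinse_bowl: Bystander: loose steel bowl, 140 mm across, 60 mm tall. Origin: its middle at table height.
- cheese_iron: Bystander: loose cheese iron, steel shaft with wooden T grip, 150 mm long, lying flat. Origin: its middle at table height.
- wood_block: Bystander: loose wooden block 50 x 90 x 30 mm beside the press. Origin: its middle at table height.
Things that resemble listed ones, but are neither listed nor needed, are in the scene too. What is shaped like the wheel but green is not meant.

How it is judged:
By the outcome, as a careful person would: the job done as asked, in the order asked, and still so for the second after the job is handed in, with the robot touching nothing.
It also fails if it takes over 58 s, if anything falls off the work surface, if the arm or the gripper's body presses on something with over 40 N, if the wrist force passes 120 N, or if a joint passes its speed limit or range.

ROBOT

A 6-joint arm with a two-finger parallel gripper is mounted at the origin on the work surface. World frame = base frame: x ahead of the robot, y to its left, z up, the work surface at z = 0. Lengths are in m, angles in rad, forces in N, time in s.
With the tool pointing down it reaches from about 0.25 to 0.775 m from the base axis. Payload 4 kg.
Tool frame: the origin (TCP) lies where the fingers leave the gripper's body, on its centre line; the fingertips stand 97 mm ahead of it and the grasp point (between the pads) lies 78 mm ahead of it; z points along the fingers, x is the direction in which the jaws open and shut, and the axes are right-handed (so a half turn about z gives the same grasp; the last joint's range is limited). The gripper opens to 94 mm and grips with 3 to 60 N. Pads are 16 mm wide; open, the fingers measure 119 mm over their backs; the gripper's body (75 mm by 177 mm) begins 78 mm behind the grasp point.
Start: joints at [-1.412, 0.087, 1.371, -0, 1.684, -0.103], TCP at [0.142, -0.531, 0.303] pointing down, gripper open.
Joint ranges: [-3.1, 3.1], [-0.76, 2.03], [0.27, 2.55], [-1.08, 4.22], [0.17, 2.65], [-2.57, 2.57]. Speed limits (rad/s): [2.79, 2.79, 3.14, 3.14, 3.14, 3.14].

INTERFACE

Orientations are given as [roll, pitch, yaw] about the fixed x, y, z axes, in that order (R = Rz(yaw) Ry(pitch) Rx(roll)).
In Python, from bench import * gives the robot as it stands.
- The arm moves only by the tool jog_arm, never from a script. Its argument "moves" is a list of rows, each a list of 7 numbers: the turn, a rotation vector about the world's x, y, z in rad, then the shift along the world's x, y, z in mm, then the finger opening in mm, from 0 to 94. In form: [[rx, ry, rz, tx, ty, tz, fingers], ...]. A call has 1 to 12 rows; each row shifts and turns the commanded pose from where the row before left it; what a row does not reach is not made up. A row lasts 1/8 s, in which the tool goes at most 62.5 mm and 10.7 degrees, less where a joint would pass 70% of its speed; a pose out of reach is approached as far as the arm can. A call is refused whole if a number of a shift passes 62.5 or a number of a turn 0.188, either way. A call with a gripper value outside its range is refused whole. The fingers move at their own pace and stop on an object; the grip force is fixed at half the most. Time passes only in rows, so rows that do not move let the fingers close. It gives the time, the measured TCP pose, the force and the opening at its end, in the units of the state.
- get_obs(): the state, without advancing time (a new reading comes with each control period).
- snapshot(name): name is "scene" or "top"; returns the picture (384x512x3 uint8, red, green, blue); there is no depth.
- get_calibration(name): a dict with "camera_matrix" (3x3 intrinsics, pixels), "R" (3x3) and "t" (3): a world point X has camera coordinates R X + t. Camera axes: x right, y down, z forward; pixel columns grow to the right and rows downward; lengths in m; the calibration is good to about 2 mm. A picture is of the moment at which its call begins. get_calibration takes no time and is no camera call.
- close_job(): hands the job in, once; it reports no verdict.
Trained networks look in the newest picture that a camera, given by its name, has taken for a name from the list of things; names that differ only in an ending like _2 or _b are one class to them, and where a whole thing is asked for, a point or a joint stands for the part that bears it (a point fixed in the world has none). Each returns a list of dicts, best first, with "conf" (0 to 1); they miss things now and then, are a little off and sometimes report something else, mostly with a low value. They report only what shows in the picture. A call takes as long as a camera call. They do not tell look-alikes from the thing itself.
- look_for(label, camera): "bbox" ([left, top, right, bottom] in pixels, round what is visible of it).
The state is a dict: "time": time; "joint_positions": joint angles; "qvel": joint speeds; "joint_torque": joint torques, N m; "tool_pos": TCP position; "ee_rot": TCP orientation; "wrist_force": force on the tool from outside, world axes, zero at the start; "wrist_torque": the same for the moment, N m; "width": finger opening in m.
Only numpy, scipy, OpenCV 4.12 (cv2) and the standard library are available. Lean on these libraries where they do the work, as an engineer would, in place of code of your own. Each camera call takes 0.05 s, during which the arm holds its last target.

## Working session

There is one attempt and no reset: what is moved stays moved. The work goes in short steps, Python scripts to look and compute and a tool call to move; the robot and the scene stay as the last step left them, time stands still between calls to the robot, and variables do not carry over. Pictures are saved under pics/ and viewed, and the job is handed in when it is done.

Besides the shell and the picture viewer there is one more tool, called after "Request:" as a command line: name --pt "numbers of a row" for each row, then --argument value for the rest. jog_arm: Moves the arm, as the interface text tells. Its arguments: {"type":"object","properties":{"moves":{"type":"array","items":{"type":"array","items":{"type":"number"}}}},"required":["moves"]}

```bash
mkdir -p pics; python3 - <<'E'
from bench import *
import cv2
for n in ("scene","top"):
    im=snapshot(n); cv2.imwrite(f"pics/{n}0.png",im[:,:,::-1])
    print(n,get_calibration(n))
    for l in ("press_rod","cam_lever","press","wheel"):
        print(l,[(r["conf"],r["bbox"]) for r in look_for(l,n)][:3])
print(get_obs())
E
```

```text
scene {'camera_matrix': array([[411.97943111,   0.        , 254.31938323],
       [  0.        , 411.97943111, 181.31695904],
       [  0.        ,   0.        ,   1.        ]]), 'R': array([[-0.30586426,  0.95188947, -0.01880154],
       [ 0.76978047,  0.23563113, -0.59322509],
       [-0.56025448, -0.19591941, -0.80481706]]), 't': array([ 0.20234653, -0.35108517,  1.74610019])}
press_rod [(0.86, [233.4, 150.5, 255.1, 199.6])]
cam_lever [(0.37, [241.0, 136.5, 249.2, 148.8])]
press [(0.7, [211.0, 136.2, 295.7, 236.2])]
wheel [(0.96, [254.6, 141.5, 288.5, 170.9]), (0.85, [198.4, 234.0, 234.2, 282.7]), (0.82, [228.1, 189.9, 264.3, 223.1])]
top {'camera_matrix': array([[387.44766388,   0.        , 257.87443022],
       [  0.        , 387.44766388, 192.26634884],
       [  0.        ,   0.        ,   1.        ]]), 'R': array([[ 0.10100033, -0.99487846,  0.00397263],
       [-0.97177833, -0.09950924, -0.21388034],
       [ 0.21318025,  0.01774147, -0.97685179]]), 't': array([-0.07288434,  0.6242421 ,  1.2300772 ])}
press_rod [(0.62, [264.2, 180.7, 278.5, 196.0])]
cam_lever [(0.57, [272.6
[... 161 characters left out ...]
226.1, 117.6, 256.1, 151.7])]
{'time': 0.5, 'joint_positions': array([-1.41211947e+00,  8.72319862e-02,  1.37076633e+00, -2.94063613e-05,
        1.68363197e+00, -1.03079337e-01]), 'qvel': array([ 0.00163142, -0.00133972, -0.00142915,  0.00069711, -0.00069613,
        0.00100584]), 'joint_torque': array([-8.36288496e-05, -3.39623272e+01, -3.02265716e+01,  7.18034827e-02,
        2.44133337e-02, -2.31649290e-05]), 'tool_pos': array([ 0.1423246 , -0.53125148,  0.30265469]), 'ee_rot': array([ 3.14156746e+00,  4.04311011e-05, -1.30904344e+00]), 'wrist_force': array([0.06301213, 0.12122687, 0.3599738 ]), 'wrist_torque': array([-0.00916777, -0.02436473,  0.02458836]), 'width': 0.09434858979406956}
```

```bash
python3 - <<'E'
import cv2
a=cv2.imread("pics/scene0.png");b=cv2.imread("pics/top0.png")
cv2.imwrite("pics/sc.png",cv2.resize(a[100:300,150:350],None,fx=3,fy=3,interpolation=2))
cv2.imwrite("pics/tc.png",cv2.resize(b[110:310,180:380],None,fx=3,fy=3,interpolation=2))
E
```

```text
(no output)
```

View pics/sc.png

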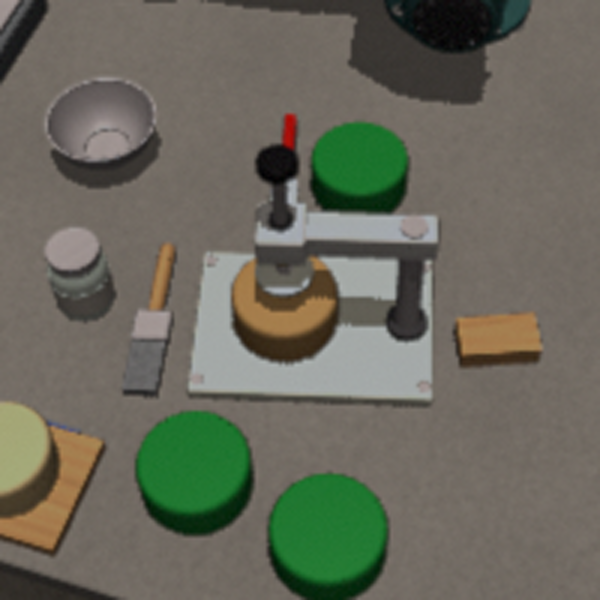

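View pics/tc.png

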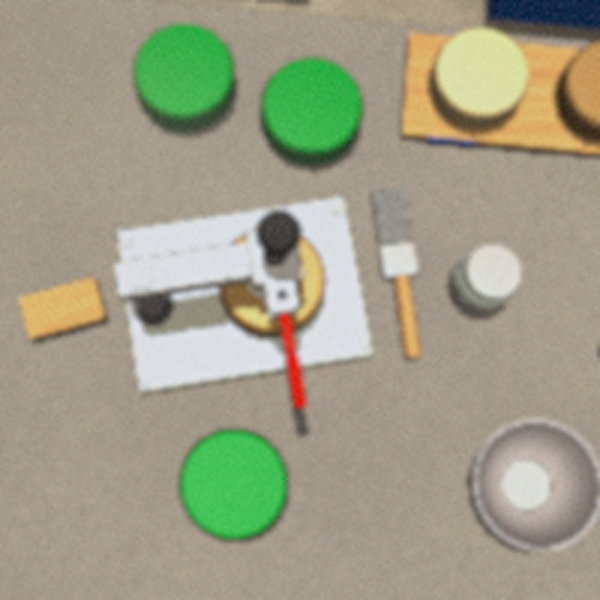

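View pics/scene0.png

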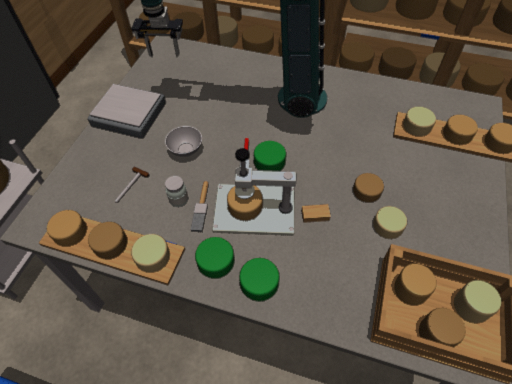

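View pics/top0.png

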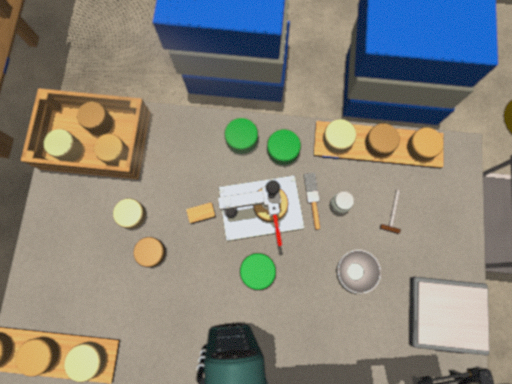

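```bash
cat > h.py <<'E'
import numpy as np
from bench import *
def ray(n,uv,z):
    c=get_calibration(n);K,R,t=map(np.array,(c["camera_matrix"],c["R"],c["t"]))
    C=-R.T@t; d=R.T@np.linalg.inv(K)@np.array([uv[0],uv[1],1.]); return C+d*(z-C[2])/d[2]
def proj(n,X):
    c=get_calibration(n);K,R,t=map(np.array,(c["camera_matrix"],c["R"],c["t"]))
    p=K@(R@np.array(X)+t); return p[:2]/p[2]
E
python3 - <<'E'
from h import *
np.set_printoptions(precision=4,suppress=True)
T=lambda u,v:(180+u/3-.33,110+v/3-.33)
S=lambda u,v:(150+u/3-.33,100+v/3-.33)
ct=[ray("top",T(*p),.02)[:2] for p in[(118,232),(343,198),(371,353),(140,390)]]
cs=[ray("scene",S(*p),.02)[:2] for p in[(432,401),(190,394),(204,253),(432,262)]]
for c in(ct,cs):
    c=np.array(c);print(c, [np.linalg.norm(c[i]-c[(i+1)%4]) for i in range(4)],c.mean(0))
    e=(c[0]-c[1]); f=(c[3]-c[2]); print("yaw",[np.arctan2(-x[0],x[1]) for x in(e,f)], [np.arctan2(*(c[i]-c[j])[[1,0]]) for i,j in((0,3),(1,2))])
print("knob",ray("top",T(278,231),.315),ray("scene",S(277,160),.315))
print("levend red/dark",ray("top",T(299,405),.202),ray("top",T(302,432),.202),ray("scene",S(290,116),.202))
print("pivot nut",ray("top",T(282,295),.205))
E
```

```text
[[ 0.6437  0.1283]
 [ 0.7111 -0.1284]
 [ 0.5328 -0.1749]
 [ 0.4646  0.0813]] [np.float64(0.26544849835302703), np.float64(0.18418342686203365), np.float64(0.2650760221801126), np.float64(0.18519148873665411)] [ 0.588  -0.0234]
yaw [np.float64(0.25657003901155806), np.float64(0.26037388417014345)] [np.float64(0.256933305614852), np.float64(0.2549025700074826)]
[[ 0.651   0.1314]
 [ 0.7207 -0.1229]
 [ 0.5378 -0.1761]
 [ 0.4715  0.0848]] [np.float64(0.2636616279509251), np.float64(0.19046012635865883), np.float64(0.2691560513855875), np.float64(0.1854237457845129)] [ 0.5953 -0.0207]
yaw [np.float64(0.2674263285909816), np.float64(0.24874397486215474)] [np.float64(0.2543625158511678), np.float64(0.28331053526920913)]
knob [ 0.5938 -0.051   0.315 ] [ 0.6096 -0.0469  0.315 ]
levend red/dark [ 0.4502 -0.0895  0.202 ] [ 0.4247 -0.0947  0.202 ] [ 0.4568 -0.0892  0.202 ]
pivot nut [ 0.5558 -0.063   0.205 ]
```

```bash
python3 - <<'E'
from h import *
import cv2
np.set_printoptions(precision=4,suppress=True)
T=lambda u,v:(180+u/3-.33,110+v/3-.33)
S=lambda u,v:(150+u/3-.33,100+v/3-.33)
for z in(.25,.27,.29,.30,.31,.32):
    print(z,ray("top",T(278,231),z)[:2],ray("scene",S(277,160),z)[:2])
a=cv2.imread("pics/scene0.png");b=cv2.imread("pics/top0.png")
cv2.imwrite("pics/sk.png",cv2.resize(a[130:210,205:305],None,fx=8,fy=7.5,interpolation=0)[:600])
cv2.imwrite("pics/tk.png",cv2.resize(b[170:250,225:325],None,fx=8,fy=7.5,interpolation=0)[:600])
# expected
R=np.array([.598,-.050]);ex=np.array([.967,.254]);
for n in("top","scene"):
  print(n,[proj(n,[*R,z]) for z in(.315,.293,.205)],"levend",[proj(n,[*(R-.154*ex),z]) for z in (.202,.174)],"piv",proj(n,[*(R-.042*ex),.205]))
E
```

```text
0.25 [ 0.6093 -0.0522] [ 0.5582 -0.0674]
0.27 [ 0.6045 -0.0519] [ 0.574  -0.0611]
0.29 [ 0.5998 -0.0515] [ 0.5898 -0.0548]
0.3 [ 0.5974 -0.0513] [ 0.5977 -0.0516]
0.31 [ 0.595  -0.0511] [ 0.6057 -0.0485]
0.32 [ 0.5927 -0.0509] [ 0.6136 -0.0453]
top [array([272.0983, 185.1457]), array([271.7811, 186.9918]), array([270.6302, 193.6898])] levend [array([279.1687, 245.0413]), array([278.6267, 245.8009])] piv [272.9269 207.3845]
scene [array([242.2929, 149.7646]), array([242.6163, 154.7731]), array([243.8191, 173.395 ])] levend [array([247.1025, 136.6745]), array([247.3791, 142.3958])] piv [244.7522 162.6832]
```

View pics/sk.png

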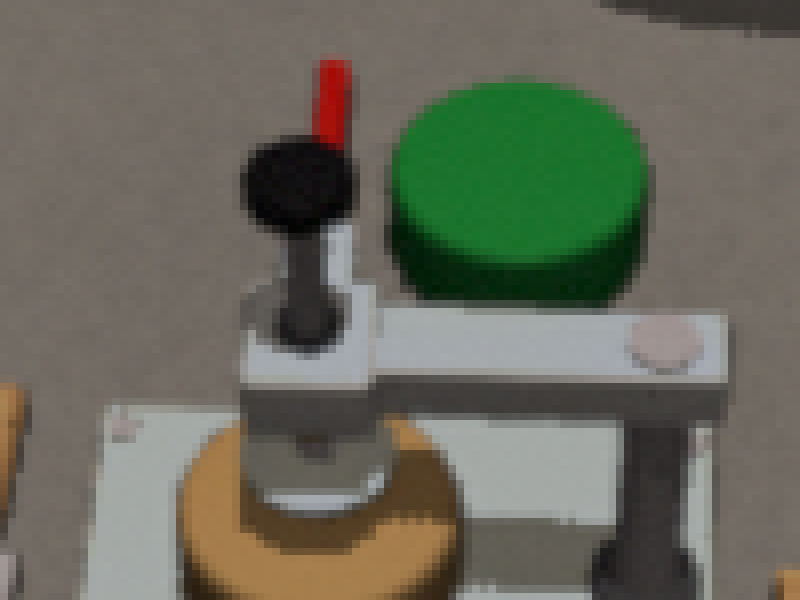

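View pics/tk.png

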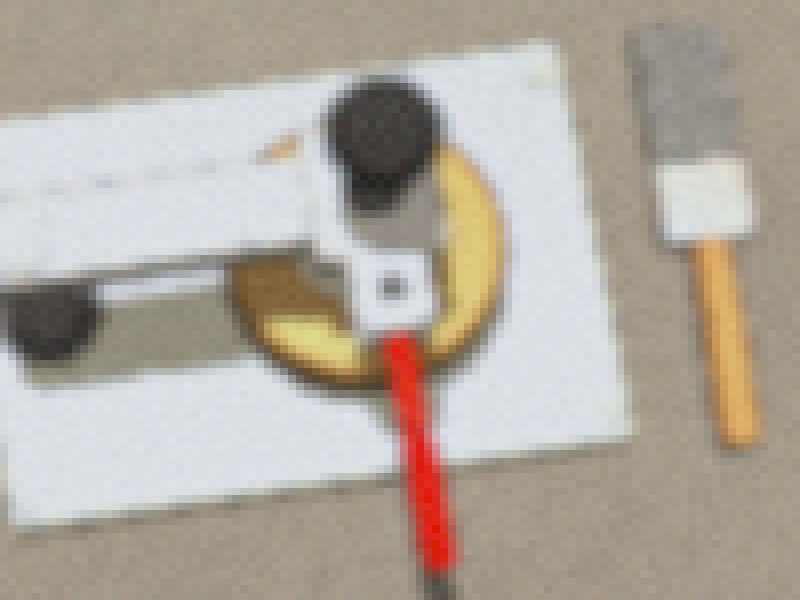

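Request:
jog_arm --pt "0 0 0.18 35 37 26 0" --pt "0 0 0.18 35 37 26 0" --pt "0 0 0.18 35 37 26 0" --pt "0 0 0.18 35 37 26 0" --pt "0 0 0.18 35 37 26 0" --pt "0 0 0.18 35 37 0 0" --pt "0 0 0.18 35 37 0 0" --pt "0 0 0.18 35 37 0 0" --pt "0 0 0.18 35 37 0 0" --pt "0 0 0.18 35 37 0 0" --pt "0 0 0.18 35 37 0 0" --pt "0 0 0.18 35 37 0 0"

```text
time: 2.0
tool_pos: [0.5633, -0.0859, 0.4329]
ee_rot: [3.141, -0.0, 0.857]
wrist_force: [0.0, -0.7, 0.7]
width: 0.0004
```

Request:
jog_arm --pt "0 0 0.18 35 36 0 0" --pt "0 0 0 0 0 0 0" --pt "0 0 0 0 0 -10 0" --pt "0 0 0 0 0 0 0"

```text
time: 2.5
tool_pos: [0.5964, -0.0524, 0.4218]
ee_rot: [-3.14, 0.001, 1.029]
wrist_force: [0.4, 0.1, -0.6]
width: 0.0001
```

```bash
python3 - <<'E'
from h import *
import cv2
a=snapshot("scene");b=snapshot("top")
im=np.hstack([cv2.resize(a[110:210,190:290],None,fx=4,fy=4),cv2.resize(b[130:230,220:320],None,fx=4,fy=4)])
cv2.imwrite("pics/k1.png",im[:,:,::-1])
o=get_obs();print(o["tool_pos"],o["wrist_force"])
tip=o["tool_pos"]-[0,0,.097];print(proj("scene",tip),proj("top",tip))
E
```

```text
[ 0.59652964 -0.05234816  0.42296579] [ 0.6441027  -0.20885691  0.05909893]
[241.50719344 146.65007857] [273.08283483 184.8148811 ]
```

View pics/k1.png

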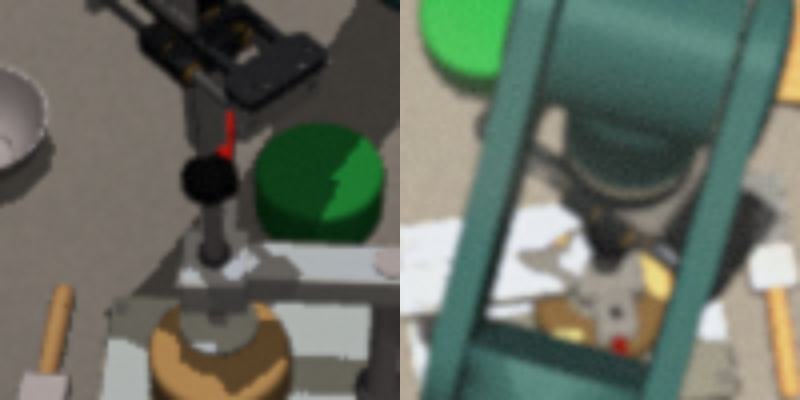

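Request:
jog_arm --pt "0 0 0 0 0 -5 0" --pt "0 0 0 0 0 -3 0" --pt "0 0 0 0 0 -3 0" --pt "0 0 0 0 0 -3 0" --pt "0 0 0 0 0 0 0"

```text
time: 3.22
tool_pos: [0.5973, -0.0512, 0.4083]
ee_rot: [-3.141, 0.0, 1.031]
wrist_force: [0.4, -0.2, -0.4]
width: 0.001
```

Request:
jog_arm --pt "0 0 0 0 0 -2 0" --pt "0 0 0 0 0 -2 0" --pt "0 0 0 0 0 0 0"

```text
time: 3.6
tool_pos: [0.5973, -0.0512, 0.4045]
ee_rot: [-3.141, 0.0, 1.031]
wrist_force: [-0.1, 0.1, -0.0]
width: 0.0005
```

```bash
python3 - <<'E'
from h import *
import cv2
a=snapshot("scene")
cv2.imwrite("pics/k2.png",cv2.resize(a[120:200,200:290],None,fx=7,fy=7,interpolation=2)[:,:,::-1])
o=get_obs()
for d in(.097,.078):print(proj("scene",o["tool_pos"]-[0,0,d]))
E
```

```text
[242.06454611 151.20839288]
[241.77578971 146.80329997]
```

View pics/k2.png

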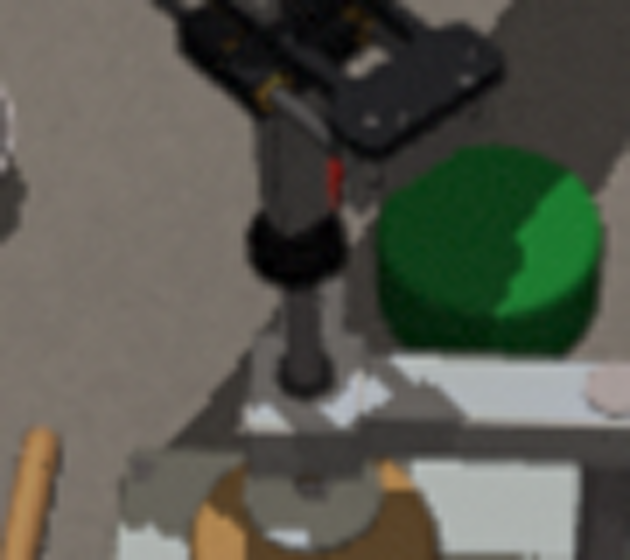

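Request:
jog_arm --pt "0 0 0 0 0 -2 0" --pt "0 0 0 0 0 -2 0" --pt "0 0 0 0 0 0 0"

```text
time: 4.03
tool_pos: [0.5973, -0.0512, 0.4016]
ee_rot: [3.14, -0.001, 1.031]
wrist_force: [-1.2, -1.3, 2.9]
width: 0.0004
```

Request:
jog_arm --pt "0 0 0 0 0 -2 0" --pt "0 0 0 0 0 -2 0" --pt "0 0 0 0 0 -2 0" --pt "0 0 0 0 0 -2 0" --pt "0 0 0 0 0 0 0" --pt "0 0 0 0 0 0 0"

```text
time: 4.78
tool_pos: [0.5974, -0.0513, 0.3933]
ee_rot: [3.141, -0.0, 1.031]
wrist_force: [-1.1, 0.6, 4.6]
width: 0.0005
```

Request:
jog_arm --pt "0 0 0 0 0 -2 0" --pt "0 0 0 0 0 -2 0" --pt "0 0 0 0 0 -1 0" --pt "0 0 0 0 0 -1 0" --pt "0 0 0 0 0 0 0"

```text
time: 5.4
tool_pos: [0.5974, -0.0513, 0.3867]
ee_rot: [3.141, -0.0, 1.031]
wrist_force: [0.0, -0.9, 4.2]
width: 0.0005
```

Request:
jog_arm --pt "0 0 0 0 0 -1 0" --pt "0 0 0 0 0 -1 0" --pt "0 0 0 0 0 -1 0" --pt "0 0 0 0 0 0 0"

```text
time: 5.9
tool_pos: [0.5974, -0.0513, 0.3836]
ee_rot: [3.141, -0.0, 1.031]
wrist_force: [0.1, -0.9, 3.9]
width: 0.0004
```

Request:
jog_arm --pt "0 0 0 0 0 -1 0" --pt "0 0 0 0 0 -1 0" --pt "0 0 0 0 0 -1 0" --pt "0 0 0 0 0 -1 0" --pt "0 0 0 0 0 0 0"

```text
time: 6.52
tool_pos: [0.5974, -0.0513, 0.3796]
ee_rot: [3.142, -0.0, 1.031]
wrist_force: [0.7, 0.1, 4.3]
width: 0.0005
```

```bash
python3 - <<'E'
from bench import *
import cv2
a=snapshot("scene")
cv2.imwrite("pics/k3.png",cv2.resize(a[140:230,200:300],None,fx=6,fy=6,interpolation=2)[:,:,::-1])
E
```

```text
(no output)
```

View pics/k3.png

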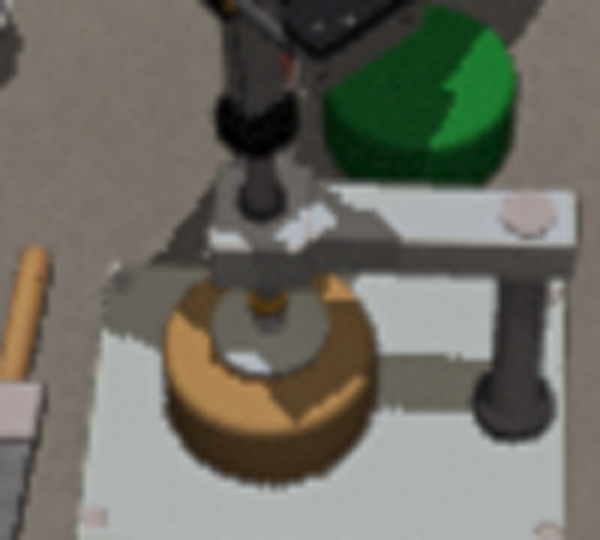

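Request:
jog_arm --pt "0 0 0 0 0 -1 0" --pt "0 0 0 0 0 -1 0" --pt "0 0 0 0 0 -1 0" --pt "0 0 0 0 0 -1 0" --pt "0 0 0 0 0 0 0"

```text
time: 7.2
tool_pos: [0.5974, -0.0513, 0.3756]
ee_rot: [3.142, -0.0, 1.031]
wrist_force: [0.6, -0.4, 5.0]
width: 0.0005
```

Request:
jog_arm --pt "0 0 0 0 0 -1 0" --pt "0 0 0 0 0 -1 0" --pt "0 0 0 0 0 0 0"

```text
time: 7.58
tool_pos: [0.5974, -0.0513, 0.3736]
ee_rot: [3.141, -0.0, 1.031]
wrist_force: [1.4, -0.2, 3.8]
width: 0.0005
```

Request:
jog_arm --pt "0 0 0 0 0 -1 0" --pt "0 0 0 0 0 -1 0" --pt "0 0 0 0 0 -1 0" --pt "0 0 0 0 0 0 0"

```text
time: 8.07
tool_pos: [0.5973, -0.0513, 0.3715]
ee_rot: [3.14, -0.0, 1.031]
wrist_force: [1.6, -0.1, 7.6]
width: 0.0001
```

Request:
jog_arm --pt "0 0 0 0 0 -1 0" --pt "0 0 0 0 0 -1 0" --pt "0 0 0 0 0 0 0"

```text
time: 8.45
tool_pos: [0.5972, -0.0512, 0.3705]
ee_rot: [3.139, -0.001, 1.031]
wrist_force: [-1.0, -0.1, 7.8]
width: 0.0006
```

Request:
jog_arm --pt "0 0 0 0 0 0 0" --pt "0 0 0 0 0 0 0" --pt "0 0 0 0 0 0 0"

```text
time: 8.82
tool_pos: [0.5972, -0.0513, 0.3705]
ee_rot: [3.139, -0.001, 1.031]
wrist_force: [-0.4, 0.4, 9.0]
width: 0.0005
```

Request:
jog_arm --pt "0 0 0 0 0 0 0"

```text
time: 8.95
tool_pos: [0.5972, -0.0513, 0.3704]
ee_rot: [3.139, -0.001, 1.031]
wrist_force: [0.1, -0.8, 8.4]
width: 0.0003
```

```bash
python3 - <<'E'
from bench import *
import cv2
for i in range(3):
    o=get_obs();print(o["time"],o["tool_pos"],o["wrist_force"],o["joint_torque"]);
    a=snapshot("scene")
cv2.imwrite("pics/k4.png",cv2.resize(a[140:230,200:300],None,fx=6,fy=6,interpolation=2)[:,:,::-1])
E
```

```text
8.95 [ 0.59724801 -0.05125681  0.37043493] [ 0.10698145 -0.77905475  8.4172075 ] [-4.34605591e-02 -3.32767761e+01 -2.59001523e+01 -1.44185968e-03
 -8.94984626e-02 -1.40157437e-05]
9.0 [ 0.59723321 -0.05124106  0.37042676] [-0.27946785 -1.3460509   9.31672208] [-4.31927922e-02 -3.32766688e+01 -2.59002972e+01 -1.44334615e-03
 -8.94936710e-02 -2.60476986e-05]
9.05 [ 0.59722076 -0.0512604   0.37043543] [-0.90419833 -0.26399784  8.87920457] [-4.35051927e-02 -3.32767546e+01 -2.59002668e+01 -1.40993587e-03
 -8.94879433e-02 -8.93433167e-06]
```

View pics/k4.png

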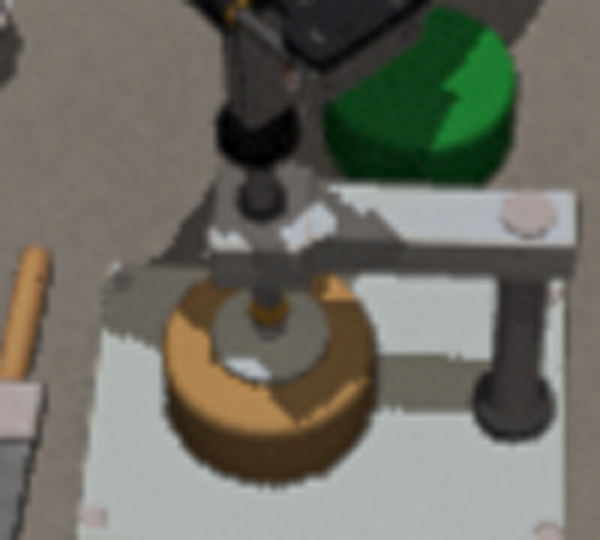

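Request:
jog_arm --pt "0 0 0 0 0 -1 0" --pt "0 0 0 0 0 -1 0" --pt "0 0 0 0 0 0 0" --pt "0 0 0 0 0 0 0"

```text
time: 9.6
tool_pos: [0.5971, -0.0512, 0.3693]
ee_rot: [3.138, -0.001, 1.031]
wrist_force: [-0.3, 0.5, 11.0]
width: 0.0003
```

```bash
cat > f.py <<'E'
from bench import *
import numpy as np
for i in range(4):
    o=get_obs();print(o["time"],o["tool_pos"][2],o["wrist_force"]);
    snapshot("scene")
E
python3 f.py
```

```text
9.6 0.36933186526419776 [-0.34725649  0.50859977 11.02826632]
9.65 0.3693546934077191 [-0.55770502  0.17435189 11.28502164]
9.7 0.36933498300860096 [-1.53855642  0.54843173 10.79940286]
9.75 0.36932936693564344 [-0.97010884  0.23136704 11.51023079]
```

Request:
jog_arm --pt "0 0 0 0 0 -1 0" --pt "0 0 0 0 0 0 0" --pt "0 0 0 0 0 0 0"

```text
time: 10.18
tool_pos: [0.5971, -0.0512, 0.3688]
ee_rot: [3.138, -0.001, 1.031]
wrist_force: [-0.6, 0.2, 12.3]
width: 0.0002
```

```bash
python3 f.py
```

```text
10.175 0.36878949074773604 [-0.64954181  0.22884698 12.33260123]
10.225 0.36882274754365496 [-1.51038571  0.73954549 11.87124198]
10.275 0.36880631554546756 [-1.2500018   0.3303605  10.88304668]
10.325 0.3688261394711625 [-0.99575201 -0.07429082 12.11979219]
```

Request:
jog_arm --pt "0 0 0 0 0 10 0" --pt "0 0 0 0 0 30 0" --pt "0 0 0 -41 -21 0 0" --pt "0 0 0 -40 -21 0 0" --pt "0 0 0 -40 -21 0 0" --pt "0 0 0 0 0 -44 0" --pt "0 0 0 0 0 -44 0" --pt "0 0 0 0 0 -44 0" --pt "0 0 0 0 0 0 0"

```text
time: 11.5
tool_pos: [0.474, -0.1135, 0.2683]
ee_rot: [-3.13, 0.002, 1.031]
wrist_force: [0.5, -0.5, 0.0]
width: 0.0002
```

```bash
python3 - <<'E'
from h import *
import cv2
a=snapshot("scene");b=snapshot("top")
im=np.hstack([cv2.resize(a[120:220,200:300],None,fx=4,fy=4),cv2.resize(b[160:260,220:320],None,fx=4,fy=4)])
cv2.imwrite("pics/k5.png",im[:,:,::-1])
o=get_obs();tip=o["tool_pos"]-[0,0,.097];print(o["tool_pos"],o["wrist_force"],proj("scene",tip),proj("top",tip))
E
```

```text
[ 0.4764423  -0.11430055  0.27406724] [ 1.49490373  0.0479478  -0.20480927] [237.49207011 146.06142953] [287.90657214 237.40365082]
```

View pics/k5.png

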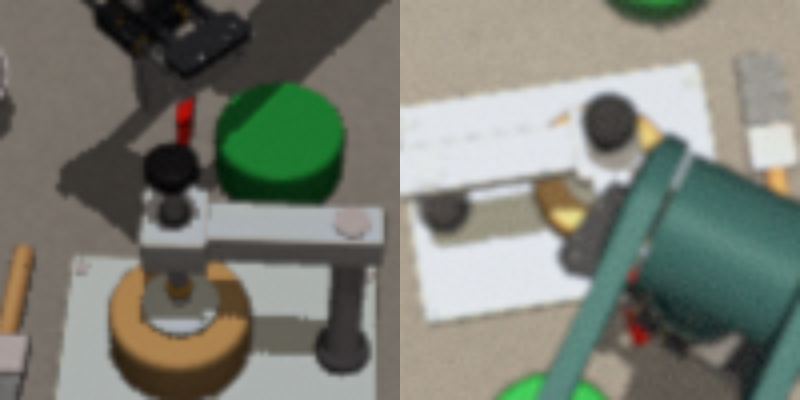

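```bash
cat > arc.py <<'E'
from h import *
np.set_printoptions(precision=1,suppress=True)
R=np.array([.5975,-.0515]);y=.257;ex=np.array([np.cos(y),np.sin(y)]);ey=np.array([-ex[1],ex[0]])
def P(th,r=.092,o=.019):
    x=-.042-r*np.cos(th)-o*np.sin(th); yy=r*np.sin(th)-o*np.cos(th); return R+x*ex+yy*ey
if __name__=="__main__":
    p=get_obs()["tool_pos"][:2]; print(p*1e3,"to th0",(P(0)-p)*1e3)
    for th in np.arange(0,1.76,.05): print(round(th,2),P(th)*1e3,(P(th+.05)-P(th))*1e3)
E
python3 arc.py
```

```text
[ 476.4 -114.3] to th0 [-3.7 10.4]
0.0 [ 472.7 -103.9] [-2.   4.3]
0.05 [470.7 -99.7] [-1.8  4.4]
0.1 [469.  -95.3] [-1.5  4.4]
0.15 [467.4 -90.9] [-1.3  4.5]
0.2 [466.1 -86.4] [-1.1  4.6]
0.25 [465.  -81.8] [-0.9  4.6]
0.3 [464.1 -77.2] [-0.6  4.7]
0.35 [463.5 -72.5] [-0.4  4.7]
0.4 [463.1 -67.9] [-0.2  4.7]
0.45 [462.9 -63.2] [0.1 4.7]
0.5 [463.  -58.5] [0.3 4.7]
0.55 [463.3 -53.8] [0.5 4.7]
0.6 [463.8 -49.1] [0.8 4.6]
0.65 [464.6 -44.5] [1.  4.6]
0.7 [465.6 -39.9] [1.2 4.5]
0.75 [466.8 -35.4] [1.5 4.5]
0.8 [468.3 -30.9] [1.7 4.4]
0.85 [470.  -26.5] [1.9 4.3]
0.9 [471.9 -22.2] [2.1 4.2]
0.95 [474. -18.] [2.3 4.1]
1.0 [476.3 -13.9] [2.5 4. ]
1.05 [478.8 -10. ] [2.7 3.8]
1.1 [481.5  -6.1] [2.9 3.7]
1.15 [484.4  -2.4] [3.1 3.5]
1.2 [487.5   1.1] [3.3 3.4]
1.25 [490.7   4.5] [3.4 3.2]
1.3 [494.1   7.7] [3.6 3. ]
1.35 [497.7  10.8] [3.7 2.9]
1.4 [501.4  13.7] [3.9 2.7]
1.45 [505.3  16.3] [4.  2.5]
1.5 [509.3  18.8] [4.1 2.3]
1.55 [513.4  21.1] [4.2 2.1]
1.6 [517.6  23.2] [4.3 1.9]
1.65 [521.9  25. ] [4.4 1.6]
1.7 [526.3  26.7] [4.5 1.4]
1.75 [530.8  28.1] [4.5 1.2]
```

Request:
jog_arm --pt "0 0 0 -2 5 0 0" --pt "0 0 0 -2 5 0 0" --pt "0 0 0 -2 4.3 0 0" --pt "0 0 0 -1.8 4.4 0 0" --pt "0 0 0 0 0 0 0"

```text
time: 12.22
tool_pos: [0.4686, -0.0955, 0.2744]
ee_rot: [3.14, 0.0, 1.031]
wrist_force: [1.2, -3.3, 1.3]
width: 0.0008
```

Request:
jog_arm --pt "0 0 0 -1.5 4.4 0 0" --pt "0 0 0 -1.3 4.5 0 0" --pt "0 0 0 -1.1 4.6 0 0" --pt "0 0 0 -0.9 4.6 0 0" --pt "0 0 0 -0.6 4.7 0 0" --pt "0 0 0 -0.4 4.7 0 0"

```text
time: 12.98
tool_pos: [0.4638, -0.0702, 0.2742]
ee_rot: [3.135, 0.003, 1.029]
wrist_force: [5.7, -9.5, 0.4]
width: 0.0005
```

Request:
jog_arm --pt "0 0 0 -0.2 4.7 0 0" --pt "0 0 0 0.1 4.7 0 0" --pt "0 0 0 0.3 4.7 0 0" --pt "0 0 0 0.5 4.7 0 0" --pt "0 0 0 0.8 4.6 0 0"

```text
time: 13.6
tool_pos: [0.465, -0.0481, 0.2741]
ee_rot: [3.135, 0.007, 1.028]
wrist_force: [3.2, -13.1, 1.2]
width: 0.0005
```

```bash
python3 - <<'E'
from h import *
import cv2
a=snapshot("scene");b=snapshot("top")
im=np.hstack([cv2.resize(a[120:220,200:300],None,fx=4,fy=4),cv2.resize(b[160:260,220:320],None,fx=4,fy=4)])
cv2.imwrite("pics/k6.png",im[:,:,::-1])
E
python3 f.py
```

```text
13.7 0.2740759295215589 [  3.7604556  -11.29945826   1.56484019]
13.75 0.27404215642194185 [  3.48043524 -11.88580996   1.30821178]
13.8 0.27407624265433866 [  3.43363639 -12.18446572   0.55688416]
13.85 0.2740718013832389 [  2.89925417 -12.22302387   1.41343957]
```

View pics/k6.png

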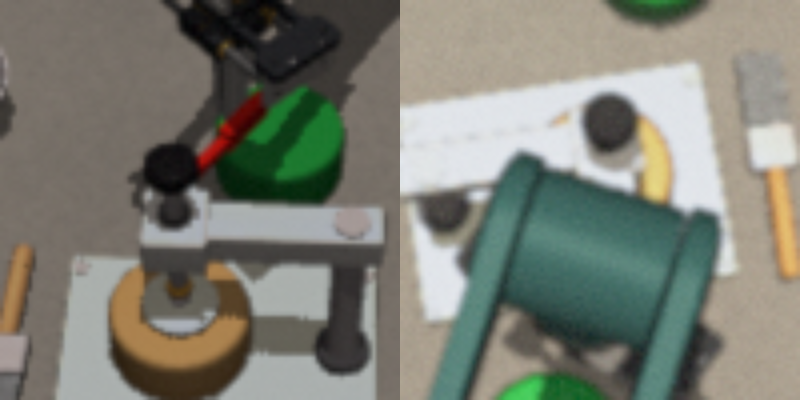

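Request:
jog_arm --pt "0 0 0 1.0 4.6 0 0" --pt "0 0 0 1.2 4.5 0 0" --pt "0 0 0 1.5 4.5 0 0" --pt "0 0 0 1.7 4.4 0 0" --pt "0 0 0 1.9 4.3 0 0"

```text
time: 14.52
tool_pos: [0.4714, -0.0268, 0.2739]
ee_rot: [3.136, 0.01, 1.027]
wrist_force: [1.0, -15.6, 1.7]
width: 0.0005
```

Request:
jog_arm --pt "0 0 0 2.1 4.2 0 0" --pt "0 0 0 2.3 4.1 0 0" --pt "0 0 0 2.5 4.0 0 0" --pt "0 0 0 2.7 3.8 0 0" --pt "0 0 0 2.9 3.7 0 0"

```text
time: 15.15
tool_pos: [0.4825, -0.0059, 0.2731]
ee_rot: [-3.141, 0.01, 1.027]
wrist_force: [-1.9, -12.1, 1.6]
width: 0.0005
```

Request:
jog_arm --pt "0 0 0 3.1 3.5 0 0" --pt "0 0 0 3.3 3.4 0 0" --pt "0 0 0 3.4 3.2 0 0" --pt "0 0 0 3.6 3.0 0 0" --pt "0 0 0 3.7 2.9 0 0" --pt "0 0 0 3.9 2.7 0 0"

```text
time: 15.9
tool_pos: [0.5037, 0.016, 0.2724]
ee_rot: [-3.137, 0.003, 1.03]
wrist_force: [-1.7, -2.1, 0.2]
width: 0.0007
```

```bash
python3 - <<'E'
from h import *
import cv2
a=snapshot("scene")
cv2.imwrite("pics/k7.png",cv2.resize(a[120:220,200:300],None,fx=5,fy=5)[:,:,::-1])
E
python3 f.py|head -2
```

```text
15.95 0.2724730234284155 [-1.47193511 -2.19722124 -1.01426515]
16.0 0.27266435701963004 [-0.58353509 -1.04065762 -0.9557503 ]
```

View pics/k7.png

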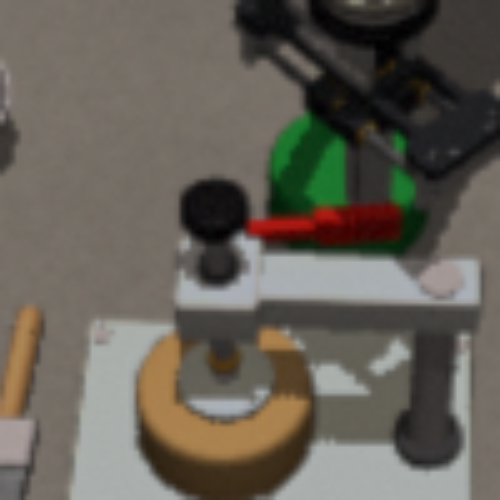

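Nearly at dead centre; continuing past it.

Request:
jog_arm --pt "0 0 0 4.0 2.5 0 0" --pt "0 0 0 4.1 2.3 0 0" --pt "0 0 0 4.2 2.1 0 0" --pt "0 0 0 0 0 0 0" --pt "0 0 0 0 0 0 0"

```text
time: 16.77
tool_pos: [0.5175, 0.0231, 0.2738]
ee_rot: [3.141, -0.0, 1.031]
wrist_force: [-1.4, -0.1, -0.5]
width: 0.0007
```

```bash
python3 - <<'E'
from h import *
import cv2
a=snapshot("scene")
cv2.imwrite("pics/k8.png",cv2.resize(a[120:220,200:300],None,fx=5,fy=5)[:,:,::-1])
E
python3 f.py|head -2
```

```text
16.825 0.27377358159248527 [-0.63040645  0.2143956  -0.42275646]
16.875 0.2738008685241778 [ 0.02323237  0.01829864 -0.14319591]
```

View pics/k8.png

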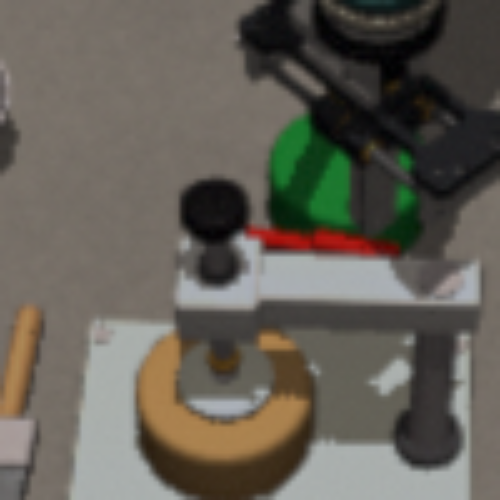

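Request:
jog_arm --pt "0 0 0 -20 0 0 0" --pt "0 0 0 -30 0 0 0" --pt "0 0 0 -10 0 40 0" --pt "0 0 0 0 0 50 0" --pt "0 0 0 -30 0 40 0" --pt "0 0 0 -60 0 0 0" --pt "0 0 0 -40 0 0 0" --pt "0 0 0 0 0 0 0"

```text
time: 18.02
tool_pos: [0.3255, 0.0231, 0.4051]
ee_rot: [3.138, -0.002, 1.031]
wrist_force: [0.7, 0.5, -0.3]
width: 0.0008
```

```bash
python3 - <<'E'
from arc import *
import cv2
a=snapshot("scene");b=snapshot("top")
im=np.hstack([cv2.resize(a[130:230,200:300],None,fx=4,fy=4),cv2.resize(b[160:260,210:310],None,fx=4,fy=4)])
cv2.imwrite("pics/k9.png",im[:,:,::-1])
for th in(1.45,1.6,1.75):
  X=[*P(th,.112,0),.202];print(th,(proj("scene",X)-[200,130])*4,(proj("top",X)-[210,160])*4)
# knob top now predicted
X=[.5975,-.0515,.2608];print((proj("scene",X)-[200,130])*4)
o=get_obs();print(o["time"],o["tool_pos"],o["wrist_force"])
E
```

```text
1.45 [320.7 123.1] [107.8 231.9]
1.6 [321.4 139.9] [103.6 209.9]
1.75 [318.7 156.8] [102.7 187.5]
[170.6 126.4]
18.125 [0.3 0.  0.4] [-0.2  0.2 -0.6]
```

View pics/k9.png

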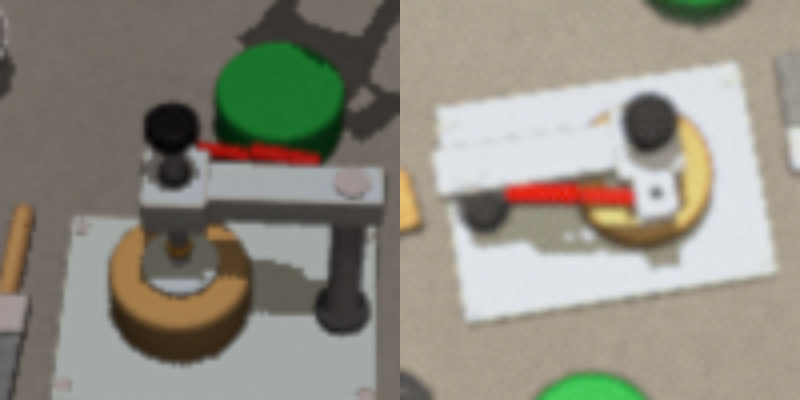

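```bash
python3 -c "
from bench import *
print(close_job())"
```

```text
the job is handed in; nothing more can be done
None
```

The press rod is down with the foot on the wheel at about 8 N, and the cam lever is fully shut. I handed the job in at about 18 s, with the arm clear of everything.

- **Rod:** The knob was about 10 mm below its fully-up height when I touched it. Pushing took about 4.3 N while the rod slid freely. I felt the foot meet the wheel and stopped at about 11.8 N of total push. That puts the foot at 7.5 N by force and about 8 N by travel (4 mm of spring). These are my estimates, because foot force isn't measured directly. The highest push I read was 12.3 N.
- **Lever:** I pushed it with closed fingers about 92 mm from the pivot. The highest force I read was about 15.6 N. I only got a reading at the end of each short move, so a brief higher peak could have gone unseen. It snapped over dead centre by itself.
- **Last checks:** In both pictures the lever's end lies within a few crop pixels (about 2 mm) of where it should be at 1.75 rad. The knob is where I left it, and the wheel still sits under the foot. What shows of the bystanders in those close-ups looks unmoved. I took no final full view of the table, but nothing I felt suggested contact with them.

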